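# Unlock and open a slip-casting mould

### The arm

A 6-joint arm with a two-finger parallel gripper is mounted at the origin on the work surface. World frame = base frame: x ahead of the robot, y to its left, z up, the work surface at z = 0. Lengths are in mm, angles in rad, forces in N, time in s.
With the tool pointing down it reaches from about 400 to 925 mm from the base axis. Payload 12.5 kg.
Tool frame: the origin (TCP) lies at the centre of the arm's flange, where the gripper is bolted on; the fingertips stand 190 mm ahead of it and the grasp point (between the pads) lies 171 mm ahead of it; z points along the fingers, y is the line along which they close (so a half turn about z gives the same grasp; the last joint's range is limited). The gripper opens to 95 mm and grips with 3 to 60 N. Pads are 20 mm wide; open, the fingers measure 119 mm over their backs; the gripper's body (75 mm by 180 mm) begins 59 mm behind the grasp point.
Start: joints at [-1.407, 0.491, 1.559, -0, 1.092, -0.106], TCP at [166.606, -602.385, 404.761] pointing down, gripper open.
Joint ranges: [-3.1, 3.1], [-0.84, 2.19], [0.05, 2.79], [-1.13, 4.28], [0.06, 2.93], [-2.69, 2.69]. Speed limits (rad/s): [2.22, 2.22, 2.79, 3.14, 3.14, 3.14].

### API

Orientations are given as [roll, pitch, yaw] about the fixed x, y, z axes, in that order (R = Rz(yaw) Ry(pitch) Rx(roll)).
In Python, from cell import env, read_camera, search_frame, cut_out gives the robot as it stands. The module is installed in compiled form; this text tells all that it offers.
- The arm moves only by the tool move_arm, never from a script. Its argument "commands" is a list of rows, each a list of 3 entries, a list of its own where there are three numbers: the shift along the world's x, y, z normalised to -1 to 1, where 1 is 0.03 m, then the turn about the world's z normalised to -1 to 1, where 1 is 0.08 rad, then the opening, from -1 (shut) to 1 (fully open), so that 0 is half open. A call has 1 to 20 rows; each row shifts and turns the commanded pose from where the row before left it; what a row does not reach is not made up. A row lasts 1/12 s, in which the tool goes at most 41.7 mm and 7.16 degrees, less where a joint would pass 70% of its speed; a pose out of reach is approached as far as the arm can. A call with a number of a shift or a turn outside -1 to 1 is refused whole. A call with a gripper value outside its range is refused whole. The fingers move at their own pace and stop on an object; the grip force is fixed at half the most. Time passes only in rows, so rows that do not move let the fingers close. It gives the time, the measured TCP pose, the force, the opening and the grip force at its end, in the units of the state.
- env.state(): the state, without advancing time (a new reading comes with each control period).
- read_camera(name): name is "scene" or "top" or "wrist"; returns a dict with "image" (420x560x3 uint8, red, green, blue), "fx", "fy", "cx", "cy" (pixels), "rvec" (rotation vector, rad) and "tvec" (3), from world to camera coordinates, as OpenCV has them. Camera axes: x right, y down, z forward; pixel columns grow to the right and rows downward; lengths in mm; the calibration is good to about 2 mm. The wrist camera is an equidistant fisheye: a pixel r from the principal point sees the ray r / f radians off the axis. A picture is of the moment at which its call begins. There is no depth.
- env.job_done(): hands the job in; it is judged then, once.
Trained networks look in a picture, given as the dict that the camera call returned (one of the last four; its "shot" number tells which), for a name from the list of things; names that differ only in an ending like _2 or _b are one class to them, and where a whole thing is asked for, a point or a joint stands for the part that bears it (a point fixed in the world has none). Each returns a list of dicts, best first, with "confidence" (0 to 1); they miss things now and then, are a little off and sometimes report something else, mostly with a low value. They report only what shows in the picture. A call takes as long as a camera call. They do not tell look-alikes from the thing itself.
- search_frame(thing, picture): "at" ([column, row] in pixels, amid what is visible of it).
- cut_out(thing, picture): "region" (420x560 bool, what is visible of it) and "at" ([column, row] in pixels, amid what is visible of it).
The state is a dict: "t": time; "joints": joint angles; "qvel": joint speeds; "tau": joint torques, N m; "eef_pos": TCP position; "tcp_rot": TCP orientation; "ft_force": force on the tool from outside, world axes, zero at the start; "moment": the same for the moment, N m; "opening": opening from 0.0 (shut) to 1.0 (fully open); "grip_force": force on a finger pad.
Only numpy, scipy, OpenCV 4.12 (cv2) and the standard library are available. Lean on these libraries where they do the work, as an engineer would, in place of code of your own. Each camera call takes 0.05 s, during which the arm holds its last target. There are 200 camera calls.

### The job

Unlock the two-part plaster casting mould: squeeze the two side tabs of the latch on its top together and, keeping them squeezed, turn the latch anticlockwise (seen from above) to its end stop, then let go so that both tabs spring out into the open notches. Then push the sliding half of the mould by the wooden bar on its top until it is fully back at its stop. Leave the cast clay cup standing in its place and do not knock over or shove the bowl, mug, jar and bottle around the jig.

Things in the scene. Friction and masses are not known exactly. Their poses are not given: they have to be found in the camera images.
- jig: Fixed casting jig: plywood base 300 x 214 x 18 mm with a white plaster mould in two halves, each about 85 mm deep along x and 180 wide along y, flat tops 108 mm above the table. Origin: on the table under the parting plane of the closed halves, at mid width; x is the way the sliding half opens (fixed half at x -90 to 0), z up. Base spans x -105 to 195. The latch is at x -45, y 45 mm.
- latch_grip (a point): Centre of the latch on its vertical turning axis, half-way up its two tabs, 142 mm above the table. Tabs: upright grey paddles at +y and -y of this frame, 22 mm wide, 5 thick, 124 to 160 mm above the table; 54 mm over their outer faces relaxed, 42 fully squeezed. Hub between them: 29 mm across, top at 154. Notched steel ring below: 78 mm across, top at 122. The frame turns with the latch.
- hook_end (a point): Outer end of the latch's flat aluminium hook arm, 93 mm from the turning axis, 129 mm above the table. The arm runs along +x of the latch frame, turns with the latch, and when locked hooks behind a 10 mm steel pin (top at 138 mm) on the sliding half.
- latch (a joint): Latch angle: 0 locked (hook arm along the jig's x), growing anticlockwise seen from above to the end stop at 1.31 rad (75 deg), the open place. Each tab has a tooth that sits in a notch of the ring at both ends: the latch leaves a notch only while both tabs are in by more than about 4 mm. It turns with 0.06 N m of friction and stays where left.
- tab_a (a joint): How far the tab at +y of the latch frame is squeezed in: 0 out, 0.006 m fully in (hard stop). Its spring pushes out with 2 N at rest, 6 N fully in.
- tab_b (a joint): The same for the tab at -y of the latch frame.
- push_face (a point): Middle of the face to push, 128 mm above the table: the side, towards the fixed half, of the wooden bar standing on the sliding half. Bar: 70 mm long along the jig's y, 15 thick, 108 to 148 mm above the table. x points the way to push (the jig's x). In front of it are the mould's flat top (108 mm) and the 76 mm round hole, centred 53 mm from the face when closed, with the cup (rim at 96 mm).
- half (a joint): How far the sliding half is open: 0 closed, 0.085 m at its stop. It slides along the jig's x with about 4 N of friction and stays where left. While the latch is locked the hook lets it move only 2 to 3 mm.
- cup_mid (a point): Middle (half-way up) of the cast clay cup, terracotta, 78 mm tall, 68 mm across the rim, standing loose on the jig's base in the mould's hole, upright.
- bowl_mid (a point): Middle of a loose white bowl, 110 mm across, 50 mm tall, standing near the jig.
- mug_mid (a point): Middle of a loose blue mug, 76 mm across, 80 mm tall, handle at its +y.
- jar_mid (a point): Middle of a loose amber glass jar, 64 mm across, 85 mm tall.
- flask_mid (a point): Middle of a loose white bottle, 52 mm across, 130 mm tall.
Mind the look-alikes: they are no part of the job. Of the things that look like the part that bears cup_mid, the middle-sized one is meant.

How it is judged (in metres and radians):
On the way, in this order (a step that is already met when the one before it is completed fails the run):
1. both tabs are squeezed in while the latch is still locked (value of joint each of tab_a, tab_b above 0.003 m and value of joint latch below 0.3 rad), for 0.05 s.
2. the latch is turned to its open stop and both tabs have sprung out again, the mould still closed (value of joint latch above 1.2 rad and value of joint each of tab_a, tab_b below 0.002 m and value of joint half below 0.03 m), for 0.1 s.
3. the sliding half is pushed back to its stop (value of joint half above 0.076 m), for 0.1 s.
At the end, for the whole second after the job is handed in: The sliding half is open by more than 76 mm of its 85, the latch stands at its open stop (over 1.2 of 1.31 rad) with both tabs sprung out (less than 2 mm in), and the cup stands upright within 15 mm of where it was (value of joint half above 0.076 m and value of joint latch above 1.2 rad and value of joint each of tab_a, tab_b below 0.002 m and angle between cup_mid's own z axis and vertical below 0.1 rad and distance of cup_mid from where it was at the start of the episode below 0.015 m); the robot touches nothing.
It fails at once if the cast cup is tipped or shifted (angle between cup_mid's own z axis and vertical above 0.3 rad or distance of cup_mid from where it was at the start of the episode above 0.02 m).
It fails at once if the bowl, mug, jar or bottle is knocked over or shoved more than 40 mm (distance of any of bowl_mid, mug_mid, jar_mid, flask_mid from where it was at the start of the episode above 0.04 m).
It also fails if it takes over 54 s, if anything falls off the work surface, if the arm or the gripper's body presses on something with over 40 N, if the wrist force passes 120 N, or if a joint passes its speed limit or range.

## Working session

There is one attempt and no reset: what is moved stays moved. The work goes in short steps, Python scripts to look and compute and a tool call to move; the robot and the scene stay as the last step left them, time stands still between calls to the robot, and variables do not carry over. Pictures are saved under pics/ and viewed, at most 10 in all, crops included, and the job is handed in when it is done.

Besides the shell and the picture viewer there is one more tool, called after "Emit:" as name(argument=value, ...), one argument or row to a line, values as JSON. move_arm: Moves the arm, as the interface text tells. Its arguments: {"type":"object","properties":{"commands":{"type":"array","items":{"type":"array"}}},"required":["commands"]}

```bash
mkdir -p pics
cat > h.py <<'E'
import numpy as np, cv2
from cell import env, read_camera, search_frame, cut_out
def save(p,n): cv2.imwrite('pics/'+n,cv2.cvtColor(p["image"],cv2.COLOR_RGB2BGR))
def ray(p,px):
    R=cv2.Rodrigues(np.array(p["rvec"],float))[0]; t=np.array(p["tvec"],float).ravel()
    d=np.array([(px[0]-p["cx"])/p["fx"],(px[1]-p["cy"])/p["fy"],1.])
    if p.get("fish"):
        r=np.hypot(d[0],d[1]); d=np.array([d[0]/r*np.sin(r),d[1]/r*np.sin(r),np.cos(r)]) if r>1e-9 else np.array([0,0,1.])
    return -R.T@t, R.T@d
def at_z(p,px,z):
    o,d=ray(p,px); return o+d*(z-o[2])/d[2]
def cam(n):
    p=read_camera(n); q=p; q["fish"]=(n=="wrist"); return q
E
python3 - <<'E'
from h import *
Z=dict(latch_grip=142,hook_end=129,push_face=128,cup_mid=96,bowl_mid=50,mug_mid=80,jar_mid=85,flask_mid=130,jig=108)
for n in("top","scene"):
    p=cam(n); save(p,n+'0.png')
    for k,z in Z.items():
        for r in search_frame(k,p)[:4]:
            print(n,k,np.round(r["at"]),round(r["confidence"],2),np.round(at_z(p,r["at"],z)))
print(env.state())
E
```

```text
top latch_grip [324. 248.] 0.64 [492. -55. 142.]
top hook_end [322. 250.] 0.58 [491. -54. 129.]
top push_face [279. 238.] 0.75 [516.  25. 128.]
top cup_mid [367. 150.] 0.9 [ 693. -159.   96.]
top cup_mid [296. 204.] 0.85 [587. -12.  96.]
top bowl_mid [225. 165.] 0.84 [687. 131.  50.]
top mug_mid [326. 251.] 0.59 [495. -67.  80.]
top jar_mid [365. 193.] 0.71 [ 607. -150.   85.]
top jar_mid [304. 151.] 0.65 [699. -33.  85.]
top flask_mid [272. 243.] 0.71 [507.  39. 130.]
top flask_mid [302. 148.] 0.6 [689. -26. 130.]
top flask_mid [323. 249.] 0.27 [493. -55. 130.]
top jig [272. 245.] 0.68 [506.  39. 108.]
scene latch_grip [272. 178.] 0.76 [523. -47. 142.]
scene hook_end [271. 178.] 0.56 [507. -64. 129.]
scene push_face [291. 226.] 0.67 [618.  90. 128.]
scene cup_mid [204. 171.] 0.75 [ 561. -251.   96.]
scene cup_mid [178. 230.] 0.66 [756. -96.  96.]
scene cup_mid [266. 210.] 0.55 [579. -15.  96.]
scene cup_mid [273. 176.] 0.2 [ 453. -107.   96.]
scene bowl_mid [282. 288.] 0.56 [699. 141.  50.]
scene mug_mid [392. 251.] 0.61 [494. 255.  80.]
scene jar_mid [208. 210.] 0.6 [ 658. -120.   85.]
scene flask_mid [214. 248.] 0.57 [768.  34. 130.]
scene flask_mid [272. 178.] 0.37 [510. -60. 130.]
scene jig [294. 233.] 0.6 [611.  94. 108.]
{'t': 1.0, 'joints': array([-1.40659785e+00,  4.90877597e-01,  1.55887063e+00, -1.14601432e-05,
        1.09169745e+00, -1.05597192e-01]), 'qvel': array([-0.00104821, -0.00086309, -0.00199151, -0.00045313,  0.00142872,
        0.00093372]), 'tau': array([-2.13641765e-04, -6.12475491e+01, -2.58436865e+01,  6.93837600e-02,
        4.46312909e-02, -1.75493523e-05]), 'eef_pos': array([ 166.60758159, -602.38895964,  404.78499518]), 'tcp_rot': array([3.14144757e+00, 2.56052593e-05, 2.69800952e-01]), 'ft_force': array([-0.30115624,  1.10458087,  0.17046886]), 'moment': array([ 0.04527714,  0.04750005, -0.0143676 ]), 'grip_force': 0.0, 'opening': 1.0028632821114698}
```

View pics/top0.png

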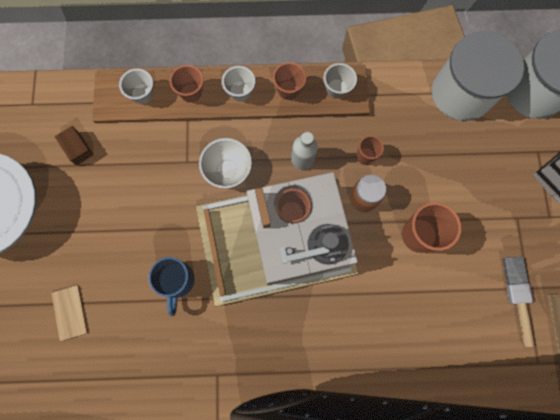

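View pics/scene0.png

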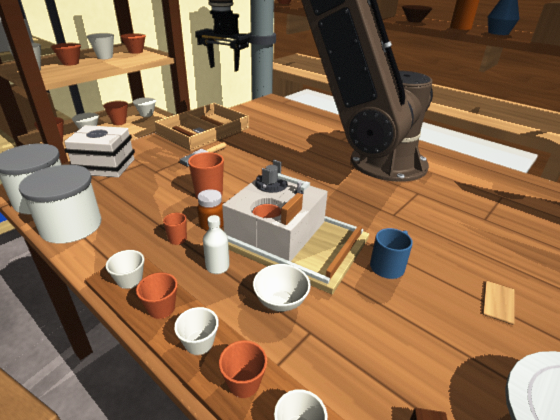

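The top view shows the jig in the middle. The latch hub is at about (330,242) with its arm running to (288,253), the bar is at (262,208), and the cup is in the hole at (293,205). The cup look-alikes are the small terracotta one at (370,150), the large one at (435,228) and the shelf cups at (187,82) and (290,80). The one in the mould at (293,205) is middle-sized, so I choose that one. I'll measure the jig's yaw and make a close crop.

Run:
```python
from h import *
p=cam("top")
c=p["image"][165:315,185:385]; cv2.imwrite('pics/crop.png',cv2.cvtColor(cv2.resize(c,(800,600),interpolation=cv2.INTER_CUBIC),cv2.COLOR_RGB2BGR))
for k in("push_face","latch_grip","hook_end","cup_mid","jig"):
    for r in cut_out(k,p)[:2]:
        m=r["region"]; print(k,r["at"],r["confidence"],m.sum(),cv2.minAreaRect(np.argwhere(m)[:,::-1].astype(np.float32)))
R=cv2.Rodrigues(np.array(p["rvec"]))[0]; print(-R.T@np.array(p["tvec"]).ravel(),p["fx"],p["cx"],p["cy"])
```

```text
push_face [277.7, 238.0] 0.93 3402 ((278.36468505859375, 233.6411895751953), (96.64253234863281, 44.036888122558594), 77.47119140625)
push_face [325.2, 250.2] 0.35 733 ((309.256591796875, 243.40188598632812), (35.14071273803711, 57.814945220947266), 87.51044464111328)
latch_grip [324.0, 248.1] 0.57 749 ((309.9742431640625, 249.9329833984375), (34.6055793762207, 60.882843017578125), 68.96248626708984)
hook_end [321.3, 251.1] 0.95 707 ((309.5, 247.00001525878906), (35.104793548583984, 59.03095626831055), 78.69007110595703)
hook_end [276.2, 236.5] 0.69 3451 ((277.8705139160156, 233.8245849609375), (96.71185302734375, 44.37636947631836), 76.75948333740234)
cup_mid [432.3, 228.5] 0.74 2274 ((432.25006103515625, 230.75003051757812), (49.497474670410156, 57.27565002441406), 45.0)
cup_mid [293.9, 205.4] 0.66 947 ((293.5000305175781, 206.00001525878906), (33.23401641845703, 34.64822769165039), 45.0)
jig [268.1, 245.2] 0.78 14444 ((275.74658203125, 238.83763122558594), (107.06143951416016, 148.3580322265625), 76.96134185791016)
jig [274.2, 239.5] 0.38 3460 ((278.14324951171875, 233.6207733154297), (97.2142562866211, 44.37228012084961), 77.00537872314453)
[381.77698447  41.70758216 965.82301883] 457.5315479817588 274.0900256157265 203.16479397261847
```

View pics/crop.png

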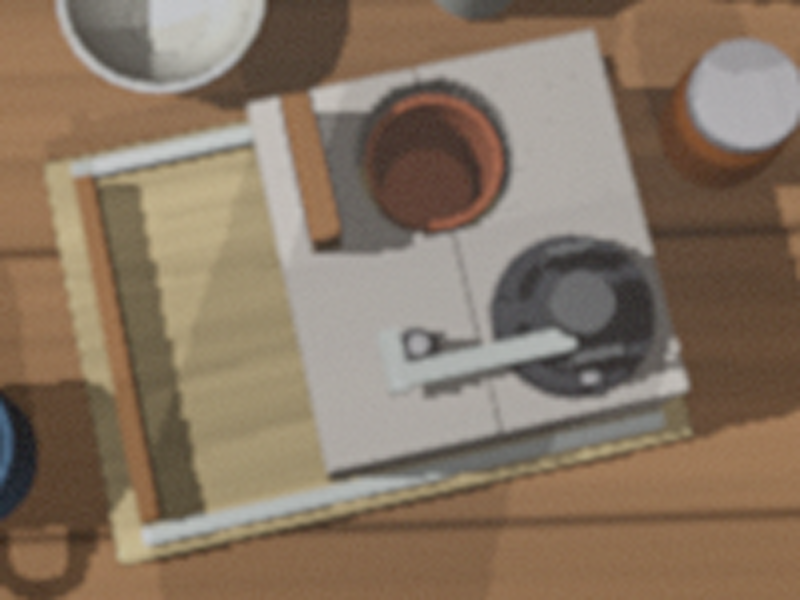

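The crop confirms it: hub top at about (330.8,240.5) in full-image pixels, mould top corners clear, and the terracotta cup in the hole at (293,205).

Run:
```python
from h import *
p=cam("top")
f=lambda u,v,z: at_z(p,(185+u/4-.4,165+v/4-.4),z)[:2]
c=[f(249,103,108),f(597,32,108),f(688,388,108),f(330,472,108)]
# jig coords x: +85?, -90 ; y -90,90
J=np.array([[85,-90],[-90,-90],[-90,90],[85,90]],float)
M=np.array(c); 
A=J-J.mean(0);B=M-M.mean(0)
th=np.arctan2((A[:,0]*B[:,1]-A[:,1]*B[:,0]).sum(),(A*B).sum())
R=np.array([[np.cos(th),-np.sin(th)],[np.sin(th),np.cos(th)]]); o=M.mean(0)-R@J.mean(0)
print("yaw",th,"o",o,"res",(J@R.T+o-M).round(1).tolist())
print("hub",f(583,302,154),"ring",f(577,316,122),"pred",R@[-45,45]+o)
inv=lambda q:(R.T@(q-o)).round(1)
print("cup",inv(f(433,160,96)),"bar top corners",[inv(f(u,v,148)).tolist() for u,v in((282,97),(308,95),(340,235),(315,245))])
print("seam",inv(f(418,70,108)),inv(f(500,435,108)))
```

```text
yaw 1.754983233787769 o [540.46826123 -15.98257871] res [[-0.6, 0.6], [1.0, -0.3], [-0.8, -1.8], [0.4, 1.6]]
hub [504.45416518 -66.36050958] ring [502.83211948 -67.42570519] pred [504.47104056 -68.46305226]
cup [  2.4 -46.2] bar top corners [[68.9, -79.0], [56.9, -77.4], [56.6, -9.7], [68.6, -7.7]]
seam [  0.5 -89.1] [ 2.7 91.1]
```

Emit:
move_arm(
  commands=[
    [[0.56,0.89,0],0.93,1],
    [[0.56,0.89,0],0.93,1],
    [[0.56,0.89,0],0.93,1],
    [[0.56,0.89,0],0.93,1],
    [[0.56,0.89,0],0.93,1],
    [[0.56,0.89,0],0.93,1],
    [[0.56,0.89,0],0.93,1],
    [[0.56,0.89,0],0.93,1],
    [[0.56,0.89,0],0.93,1],
    [[0.56,0.89,0],0.93,1],
    [[0.56,0.89,0],0.93,1],
    [[0.56,0.89,0],0.93,1],
    [[0.56,0.89,0],0.93,1],
    [[0.56,0.89,0],0.93,1],
    [[0.56,0.89,0],0.93,1],
    [[0.56,0.89,0],0.93,1],
    [[0.56,0.89,0],0.93,1],
    [[0.56,0.89,0],0.93,1],
    [[0.56,0.89,0],0.93,1],
    [[0.56,0.89,0],0.93,1],
  ],
)

```text
t: 3.02
eef_pos: [503.2, -66.8, 404.9]
tcp_rot: [3.141, 0.0, 1.762]
ft_force: [0.5, -1.2, 0.1]
opening: 1.003
grip_force: 0.0
```

Run:
```python
from h import *
p=cam("wrist"); save(p,'w1.png'); s=env.state(); print(s["t"],s["eef_pos"],s["tcp_rot"],s["joints"])
R=cv2.Rodrigues(np.array(p["rvec"]))[0]; t=np.array(p["tvec"]).ravel()
def proj(q):
    c=R@q+t; a=np.arctan2(np.hypot(c[0],c[1]),c[2]); n=c[:2]/np.hypot(c[0],c[1]); return (p["cx"]+p["fx"]*a*n[0],p["cy"]+p["fy"]*a*n[1])
im=cv2.cvtColor(p["image"],cv2.COLOR_RGB2BGR); y=1.755
Rj=np.array([[np.cos(y),-np.sin(y)],[np.sin(y),np.cos(y)]])
for (x,yy,z) in [(0,0,154),(93,0,129),(0,27,160),(0,-27,160),(11,27,160),(11,-27,160),(-11,27,160),(-11,-27,160),(39,0,122),(-39,0,122)]:
    q=np.r_[Rj@[x,yy]+[504,-67.5],z]; cv2.circle(im,tuple(int(round(v)) for v in proj(q)),2,(0,255,0),-1)
cv2.imwrite('pics/w1m.png',np.vstack([im]))
```

```text
3.0667 [505.11284923 -63.83971875 404.9619358 ] [ 3.13981594e+00 -5.16633144e-04  1.76836190e+00] [-2.55722086e-01  3.26588727e-01  1.83823703e+00  1.50076804e-03
  9.75396379e-01 -4.54128042e-01]
```

View pics/w1m.png

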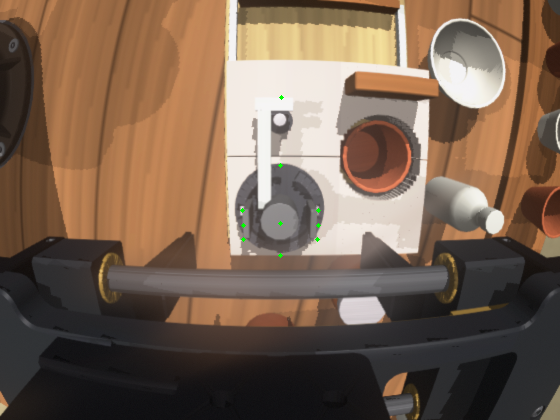

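The projected latch points fall on the hub at (279,221) and on both tabs, so the estimate holds. Descending.

Emit:
move_arm(
  commands=[
    [[0,0,0],0,1],
    [[0,0,-0.3],0,1],
    [[0,0,-0.3],0,1],
    [[0,0,-0.3],0,1],
    [[0,0,-0.3],0,1],
    [[0,0,0],0,1],
    [[0,0,0],0,1],
  ],
)

```text
t: 3.65
eef_pos: [502.5, -68.9, 368.1]
tcp_rot: [-3.14, -0.001, 1.757]
ft_force: [0.5, -0.6, 0.4]
opening: 1.001
grip_force: 0.0
```

Run:
```python
from h import *
p=cam("wrist")
R=cv2.Rodrigues(np.array(p["rvec"]))[0]; t=np.array(p["tvec"]).ravel()
def proj(q):
    c=R@q+t; a=np.arctan2(np.hypot(c[0],c[1]),c[2]); n=c[:2]/np.hypot(c[0],c[1]); return np.array((p["cx"]+p["fx"]*a*n[0],p["cy"]+p["fy"]*a*n[1]))
im=cv2.resize(cv2.cvtColor(p["image"],cv2.COLOR_RGB2BGR)[120:300,180:400],None,fx=3,fy=3,interpolation=cv2.INTER_CUBIC); y=1.755
Rj=np.array([[np.cos(y),-np.sin(y)],[np.sin(y),np.cos(y)]])
for (x,yy,z) in [(0,0,154),(0,27,160),(0,-27,160),(11,27,160),(11,-27,160),(-11,27,160),(-11,-27,160),(39,0,122)]:
    q=np.r_[Rj@[x,yy]+[504,-67.5],z]; cv2.circle(im,tuple(int(round(v)) for v in (proj(q)-[180,120])*3),2,(0,255,0),-1)
cv2.imwrite('pics/w2.png',im)
```

```text
(no output)
```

View pics/w2.png

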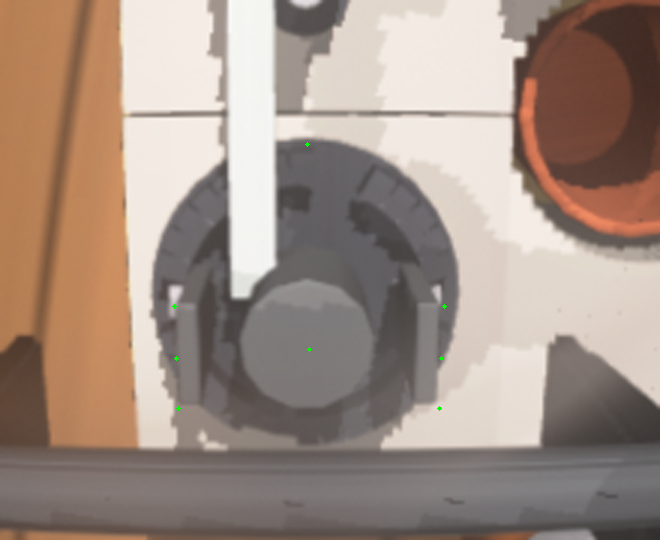

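Both tabs straddle the axis as predicted, with about 1 mm of correction needed. Lowering and squeezing.

Emit:
move_arm(
  commands=[
    [[0.04,0.09,-0.2],0,1],
    [[0,0,-0.4],0,1],
    [[0,0,-0.4],0,1],
    [[0,0,-0.4],0,1],
    [[0,0,-0.2],0,1],
    [[0,0,0],0,1],
    [[0,0,0],0,1],
    [[0,0,0],0,0.3],
    [[0,0,0],0,0.1],
    [[0,0,0],0,-0.05],
    [[0,0,0],0,-1],
    [[0,0,0],0,-1],
    [[0,0,0],0,-1],
    [[0,0,0],0,-1],
    [[0,0,0],0,-1],
    [[0,0,0],0,-1],
    [[0,0,0],0,-1],
    [[0,0,0],0,-1],
  ],
)

```text
t: 5.2
eef_pos: [504.0, -65.6, 321.2]
tcp_rot: [3.14, 0.0, 1.758]
ft_force: [0.0, 2.2, 5.6]
opening: 0.425
grip_force: 30.0
```

Emit:
move_arm(
  commands=[
    [[0,0,0],0.4,-1],
    [[0,0,0],0.8,-1],
    [[0,0,0],0.8,-1],
    [[0,0,0],0.8,-1],
    [[0,0,0],0.8,-1],
    [[0,0,0],0.8,-1],
    [[0,0,0],0.8,-1],
    [[0,0,0],0.8,-1],
    [[0,0,0],0.8,-1],
    [[0,0,0],0.8,-1],
    [[0,0,0],0.8,-1],
    [[0,0,0],0.8,-1],
    [[0,0,0],0.8,-1],
    [[0,0,0],0.8,-1],
    [[0,0,0],0.8,-1],
    [[0,0,0],0.8,-1],
    [[0,0,0],0.8,-1],
    [[0,0,0],0.8,-1],
    [[0,0,0],0.8,-1],
    [[0,0,0],0.8,-1],
  ],
)

```text
t: 6.87
eef_pos: [503.6, -66.1, 321.2]
tcp_rot: [-3.141, -0.0, 3.009]
ft_force: [-4.5, -5.9, 6.7]
opening: 0.424
grip_force: 30.0
```

Run:
```python
from h import *
s=env.state(); print({k:np.round(s[k],3) for k in("t","tcp_rot","eef_pos","moment","ft_force","opening","grip_force","joints")})
```

```text
{'t': np.float64(6.867), 'tcp_rot': array([-3.141, -0.   ,  3.009]), 'eef_pos': array([503.58 , -66.14 , 321.158]), 'moment': array([-1.063,  0.594, -0.129]), 'ft_force': array([-4.541, -5.934,  6.669]), 'opening': np.float64(0.424), 'grip_force': np.float64(30.046), 'joints': array([-2.610e-01,  4.380e-01,  1.935e+00, -1.000e-03,  7.690e-01,
       -1.698e+00])}
```

Commanded yaw is 3.006. The stop should be near 3.07, so I'll continue slightly past it.

Emit:
move_arm(
  commands=[
    [[0,0,0],0.4,-1],
    [[0,0,0],0.4,-1],
    [[0,0,0],0.3,-1],
    [[0,0,0],0,-1],
    [[0,0,0],0,-1],
  ],
)

```text
t: 7.28
eef_pos: [503.6, -66.3, 321.2]
tcp_rot: [-3.141, -0.0, 3.093]
ft_force: [-4.1, -6.5, 6.2]
opening: 0.424
grip_force: 30.1
```

Run:
```python
from h import *
s=env.state(); print({k:np.round(s[k],3) for k in("t","tcp_rot","eef_pos","moment","ft_force","opening")})
```

```text
{'t': np.float64(7.283), 'tcp_rot': array([-3.141, -0.   ,  3.093]), 'eef_pos': array([503.579, -66.253, 321.162]), 'moment': array([-1.141,  0.581, -0.622]), 'ft_force': array([-4.114, -6.532,  6.234]), 'opening': np.float64(0.424)}
```

The moment about z jumped to -0.62 N m, so the latch is at its end stop. Releasing slowly and rising.

Emit:
move_arm(
  commands=[
    [[0,0,0],0,0.2],
    [[0,0,0],0,0.5],
    [[0,0,0],0,0.8],
    [[0,0,0],0,1],
    [[0,0,0],0,1],
    [[0,0,0],0,1],
    [[0,0,0],0,1],
    [[0,0,0],0,1],
    [[0,0,0.3],0,1],
    [[0,0,0.6],0,1],
    [[0,0,0.6],0,1],
    [[0,0,0.5],0,1],
    [[0,0,0],0,1],
    [[0,0,0],0,1],
  ],
)

```text
t: 8.45
eef_pos: [503.7, -65.6, 381.6]
tcp_rot: [-3.141, 0.002, 3.094]
ft_force: [-0.9, 0.2, -0.8]
opening: 1.0
grip_force: 0.0
```

Run:
```python
from h import *
p=cam("wrist"); save(p,'w3.png')
```

```text
(no output)
```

View pics/w3.png

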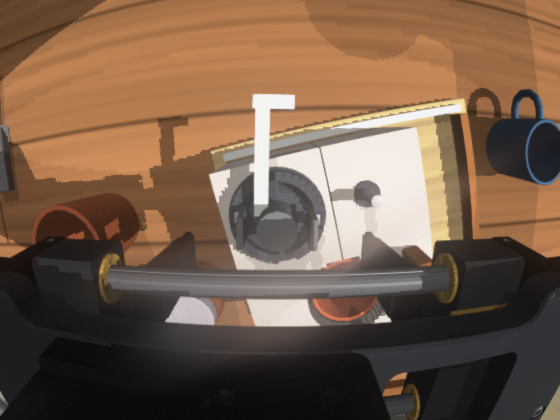

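The latch stands open: hook end at (275,100), both tabs beside the hub at (278,232), and the sliding half still closed. Now I'll move in front of the bar with the gripper shut and turned back.

Emit:
move_arm(
  commands=[
    [[0.14,0.17,0],-0.98,-1],
    [[0.14,0.17,0],-0.98,-1],
    [[0.14,0.17,0],-0.98,-1],
    [[0.14,0.17,0],-0.98,-1],
    [[0.14,0.17,0],-0.98,-1],
    [[0.14,0.17,0],-0.98,-1],
    [[0.14,0.17,0],-0.98,-1],
    [[0.14,0.17,0],-0.98,-1],
    [[0.14,0.17,0],-0.98,-1],
    [[0.14,0.17,0],-0.98,-1],
    [[0.14,0.17,0],-0.98,-1],
    [[0.14,0.17,0],-0.98,-1],
    [[0.14,0.17,0],-0.98,-1],
    [[0.14,0.17,0],-0.98,-1],
    [[0.14,0.17,0],-0.98,-1],
    [[0.14,0.17,0],-0.98,-1],
    [[0.14,0.17,0],-0.98,-1],
    [[0,0,0],0,-1],
    [[0,0,0],0,-1],
  ],
)

```text
t: 10.08
eef_pos: [575.1, 21.1, 379.8]
tcp_rot: [-3.14, -0.0, 1.764]
ft_force: [-0.4, 0.1, -0.6]
opening: 0.002
grip_force: 0.0
```

Run:
```python
from h import *
p=cam("wrist")
R=cv2.Rodrigues(np.array(p["rvec"]))[0]; t=np.array(p["tvec"]).ravel()
def proj(q):
    c=R@q+t; a=np.arctan2(np.hypot(c[0],c[1]),c[2]); n=c[:2]/np.hypot(c[0],c[1]); return np.array((p["cx"]+p["fx"]*a*n[0],p["cy"]+p["fy"]*a*n[1]))
im=cv2.cvtColor(p["image"],cv2.COLOR_RGB2BGR); y=1.755
Rj=np.array([[np.cos(y),-np.sin(y)],[np.sin(y),np.cos(y)]])
for (x,yy,z) in [(56,-8,148),(56,-78,148),(71,-8,148),(71,-78,148)]:
    q=np.r_[Rj@[x,yy]+[540.5,-16],z]; cv2.circle(im,tuple(int(round(v)) for v in proj(q)),2,(0,255,0),-1)
for z in (190,): # fingertip centre
    s=env.state(); cv2.circle(im,tuple(int(round(v)) for v in proj(np.r_[s["eef_pos"][:2],s["eef_pos"][2]-z])),3,(0,0,255),-1)
cv2.imwrite('pics/w4.png',im); print(s["eef_pos"],s["tcp_rot"])
print(Rj.T@(s["eef_pos"][:2]-[540.5,-16]))
```

```text
[575.04231611  20.90416083 380.02103579] [-3.14034390e+00 -2.77884991e-04  1.76392854e+00]
[ 29.95293206 -40.71744773]
```

View pics/w4.png

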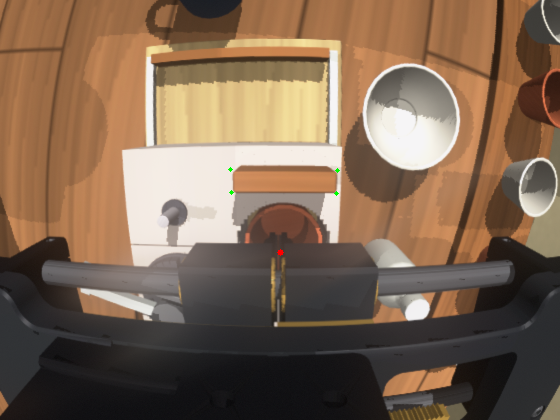

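The bar corners match at (231–337, 170–193), and the fingertip sits behind the face and above the cup. Lowering.

Emit:
move_arm(
  commands=[
    [[0,0,-0.4],-0.1,-1],
    [[0,0,-0.4],0,-1],
    [[0,0,-0.4],0,-1],
    [[0,0,-0.4],0,-1],
    [[0,0,-0.4],0,-1],
    [[0,0,-0.3],0,-1],
    [[0,0,0],0,-1],
    [[0,0,0],0,-1],
    [[-0.04,0.2,0],0,-1],
    [[-0.04,0.2,0],0,-1],
    [[-0.04,0.2,0],0,-1],
    [[-0.04,0.2,0],0,-1],
    [[0,0,0],0,-1],
  ],
)

```text
t: 11.22
eef_pos: [570.2, 46.2, 312.2]
tcp_rot: [3.141, -0.0, 1.754]
ft_force: [0.2, 0.3, 1.1]
opening: 0.002
grip_force: 0.0
```

Emit:
move_arm(
  commands=[
    [[-0.04,0.2,0],0,-1],
    [[-0.04,0.2,0],0,-1],
    [[-0.04,0.2,0],0,-1],
    [[-0.04,0.2,0],0,-1],
    [[-0.04,0.2,0],0,-1],
    [[-0.04,0.2,0],0,-1],
  ],
)

```text
t: 11.72
eef_pos: [563.3, 81.2, 312.2]
tcp_rot: [3.14, 0.001, 1.753]
ft_force: [1.8, -4.6, 1.9]
opening: 0.006
grip_force: 2.5
```

Run:
```python
from h import *
p=cam("top"); p=cam("top")
s=env.state(); print(s["eef_pos"],s["ft_force"])
c=p["image"][120:320,185:405]; cv2.imwrite('pics/t2.png',cv2.cvtColor(cv2.resize(c,None,fx=2.5,fy=2.5),cv2.COLOR_RGB2BGR))
```

```text
[563.0314327   81.81028422 311.95598004] [0.19499643 0.03919764 0.01347564]
```

View pics/t2.png

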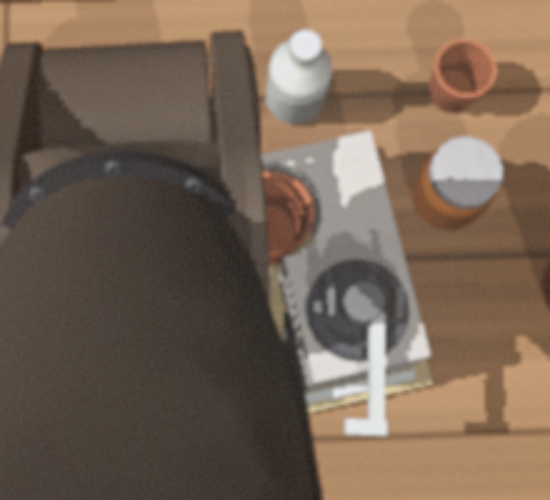

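The half is sliding, with about 5 N of push. The fixed half, cup and open latch (hook at about (365,425) in the crop) are undisturbed, and a gap has opened at the seam. Pushing on to the stop.

Emit:
move_arm(
  commands=[
    [[-0.04,0.2,0],0,-1],
    [[-0.04,0.2,0],0,-1],
    [[-0.04,0.2,0],0,-1],
    [[-0.04,0.2,0],0,-1],
    [[-0.04,0.2,0],0,-1],
    [[-0.04,0.2,0],0,-1],
    [[-0.02,0.1,0],0,-1],
  ],
)

```text
t: 12.4
eef_pos: [555.8, 118.9, 311.9]
tcp_rot: [3.141, 0.004, 1.755]
ft_force: [6.8, -38.4, 0.5]
opening: 0.001
grip_force: 19.2
```

38 N of resistance means it is at the stop. Backing off, rising, then checking.

Emit:
move_arm(
  commands=[
    [[0.04,-0.2,0],0,-1],
    [[0.04,-0.2,0],0,-1],
    [[0.04,-0.2,0],0,-1],
    [[0,0,0.6],0,-1],
    [[0,0,0.8],0,-1],
    [[0,0,0.8],0,-1],
    [[0,0,0.8],0,-1],
    [[0,-0.9,0.5],0,-1],
    [[0,-0.9,0.5],0,-1],
    [[0,-0.9,0.5],0,-1],
    [[0,-0.9,0],0,-1],
    [[0,-0.9,0],0,-1],
    [[0,-0.9,0],0,-1],
    [[0,-0.9,0],0,-1],
    [[0,-0.9,0],0,-1],
    [[0,-0.9,0],0,-1],
    [[0,-0.9,0],0,-1],
    [[0,0,0],0,-1],
    [[0,0,0],0,-1],
  ],
)

```text
t: 13.98
eef_pos: [558.7, -169.2, 446.4]
tcp_rot: [-3.141, -0.001, 1.751]
ft_force: [-0.7, -0.4, -0.7]
opening: 0.006
grip_force: 0.0
```

Run:
```python
from h import *
p=cam("top"); p=cam("top")
c=p["image"][120:320,155:405]; cv2.imwrite('pics/t3.png',cv2.cvtColor(cv2.resize(c,None,fx=3,fy=3,interpolation=cv2.INTER_CUBIC),cv2.COLOR_RGB2BGR))
s=env.state(); print(s["t"],s["ft_force"])
```

```text
14.0833 [-0.10170837  0.59767942  0.18434295]
```

View pics/t3.png

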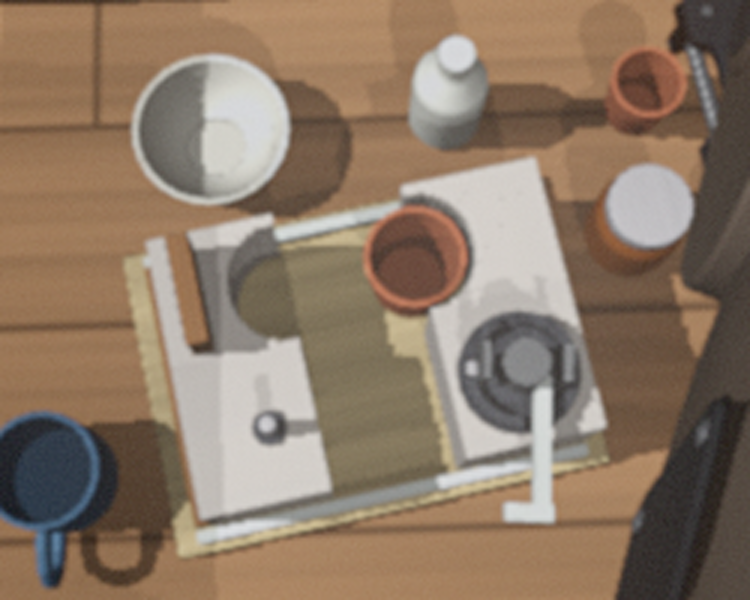

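The sliding half, at about (240,370), is fully back at its stop. The cup stands upright at (415,258), the latch is open with both tabs out, and nothing around the jig has been disturbed. Handing in.

```bash
python3 -c "
from cell import env
print(env.job_done())"
```

```text
the job is handed in; nothing more can be done
None
```

I handed the job in at about 14 s: the latch is open with both tabs out, the sliding half is back at its stop, and the last picture shows the cup standing in place and the bowl, mug, jar and bottle undisturbed (no verdict was returned).

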